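# Set the taps of a vacuum filtration manifold

### The job

The taps of the filtration manifold were left half open to drain; the steel funnel now stands on the one station to be used, dust covers on the other two. With a fingertip push the blue lever in front of the funnel fully open (in line with its pipe, pointing to the bench edge in front) and the blue levers in front of the two covers fully shut (across their pipes, pointing left), and only when all three are set push the red vacuum lever from shut to fully open (in line with its pipe, pointing to the bench edge in front). Lift nothing, and leave the funnel, the covers and the other things on the bench where they stand.

Things in the scene. Friction and masses are not known exactly. Their poses are not given: they have to be found in the camera images.
- manifold: Filtration manifold, fixed to the bench: aluminium base plate 240 x 450 mm with a steel header pipe along the front, three stations behind it and a small white vacuum pump (top 100 mm high) at the right. Origin on the bench; +x points from the front (operator's side) to the back, +y to the left along the header. Stations at y = 145, 45 and -55 mm: tap lever axis at x = 0, seat for a funnel at x = 105 mm. Vacuum valve lever axis at x = 0, y = -165 mm.
- tap_left (a joint): Blue tap of the left station, lever, rad: 0 = fully shut, the lever points along the manifold's +y, across its pipe; 1.57 = fully open, the lever points along the manifold's -x, in line with its pipe, toward the front. Grows counter-clockwise from above; hard stops at 0 and 1.57; stiff (about 0.08 N m of friction, no spring), stays where it is left.
- tap_left_axis (a point): Point on the turning (vertical) axis of the left blue lever, at the mid-height of its handle, 88 mm above the bench. The handle is a sleeve 13 mm wide and 13 mm high, from 22 to 64 mm out from this axis; the finger can reach 20 mm below the handle's middle beside it before it meets the pipes.
- tap_left_end (a point): Outer end of the left blue lever's handle, 64 mm from its turning axis, at the handle's mid-height.
- seat_left (a point): Centre of the seat of the left station, 58 mm round, 70 mm above the bench: the funnel or a dust cover stands on it. It lies behind the left tap, 105 mm from the tap's axis.
- tap_middle (a joint): Blue tap of the middle station, lever, rad: 0 = fully shut, the lever points along the manifold's +y, across its pipe; 1.57 = fully open, the lever points along the manifold's -x, in line with its pipe, toward the front. Grows counter-clockwise from above; hard stops at 0 and 1.57; stiff (about 0.08 N m of friction, no spring), stays where it is left.
- tap_middle_axis (a point): Point on the turning (vertical) axis of the middle blue lever, at the mid-height of its handle, 88 mm above the bench. The handle is a sleeve 13 mm wide and 13 mm high, from 22 to 64 mm out from this axis; the finger can reach 20 mm below the handle's middle beside it before it meets the pipes.
- tap_middle_end (a point): Outer end of the middle blue lever's handle, 64 mm from its turning axis, at the handle's mid-height.
- seat_middle (a point): Centre of the seat of the middle station, 58 mm round, 70 mm above the bench: the funnel or a dust cover stands on it. It lies behind the middle tap, 105 mm from the tap's axis.
- tap_right (a joint): Blue tap of the right station, lever, rad: 0 = fully shut, the lever points along the manifold's +y, across its pipe; 1.57 = fully open, the lever points along the manifold's -x, in line with its pipe, toward the front. Grows counter-clockwise from above; hard stops at 0 and 1.57; stiff (about 0.08 N m of friction, no spring), stays where it is left.
- tap_right_axis (a point): Point on the turning (vertical) axis of the right blue lever, at the mid-height of its handle, 88 mm above the bench. The handle is a sleeve 13 mm wide and 13 mm high, from 22 to 64 mm out from this axis; the finger can reach 20 mm below the handle's middle beside it before it meets the pipes.
- tap_right_end (a point): Outer end of the right blue lever's handle, 64 mm from its turning axis, at the handle's mid-height.
- seat_right (a point): Centre of the seat of the right station, 58 mm round, 70 mm above the bench: the funnel or a dust cover stands on it. It lies behind the right tap, 105 mm from the tap's axis.
- vacuum_valve (a joint): Red vacuum valve between header and pump, lever, rad: 0 = fully shut, the lever points along the manifold's +y, across its pipe; 1.57 = fully open, the lever points along the manifold's -x, in line with its pipe, toward the front. Grows counter-clockwise from above; hard stops at 0 and 1.57; stiff (about 0.08 N m of friction, no spring), stays where it is left.
- vacuum_valve_axis (a point): Point on the turning (vertical) axis of the red vacuum lever, at the mid-height of its handle, 88 mm above the bench. The handle is a sleeve 13 mm wide and 13 mm high, from 22 to 64 mm out from this axis; the finger can reach 20 mm below the handle's middle beside it before it meets the pipes.
- vacuum_valve_end (a point): Outer end of the red vacuum lever's handle, 64 mm from its turning axis, at the handle's mid-height.
- funnel_center (a point): Centre (half-way up) of the steel filter funnel, an open round cup 54 mm wide and 80 mm high with a black ring at its foot; it stands loose on one of the three seats, its rim 150 mm above the bench.
- cover_a_center (a point): Centre of a loose white dust cover, 56 mm wide and 22 mm high with a small knob; the two covers stand on the two seats not in use.
- cover_b_center (a point): Centre of a loose white dust cover, 56 mm wide and 22 mm high with a small knob; the two covers stand on the two seats not in use.
- wash_bottle: Bystander: white wash bottle with a red spout, 215 mm high, loose on the bench to the left; origin at its foot.
- beaker: Bystander: small glass beaker, 45 mm wide, 52 mm high, to the left; origin at its foot.
- forceps: Bystander: steel forceps lying on the bench at the front left, 126 mm long; origin underneath.
Not all that is in view belongs to the job. Leave any purple look-alike of the part that bears funnel_center alone.

How it is judged:
On the way, in this order (a step that is already met when the one before it is completed fails the run):
1. the blue tap in front of the funnel is fully open and the other two blue taps are fully shut (each within 10 degrees), while the red vacuum lever is still shut (within 15 degrees) (((horizontal distance between funnel_center and seat_left below 0.02 m and value of joint tap_left above 1.396 rad and value of joint each of tap_middle, tap_right below 0.175 rad) or (horizontal distance between funnel_center and seat_middle below 0.02 m and value of joint tap_middle above 1.396 rad and value of joint each of tap_left, tap_right below 0.175 rad) or (horizontal distance between funnel_center and seat_right below 0.02 m and value of joint tap_right above 1.396 rad and value of joint each of tap_left, tap_middle below 0.175 rad)) and value of joint vacuum_valve below 0.26 rad), for 0.2 s.
2. the red vacuum lever is fully open (within 10 degrees) (value of joint vacuum_valve above 1.396 rad), for 0.2 s.
At the end, for the whole second after the job is handed in: The blue tap of the station on which the funnel stands (upright, within 20 mm of the seat's centre) is open, the two other blue taps are shut and the red vacuum lever is open, each within 10 degrees of its stop (((horizontal distance between funnel_center and seat_left below 0.02 m and value of joint tap_left above 1.396 rad and value of joint each of tap_middle, tap_right below 0.175 rad) or (horizontal distance between funnel_center and seat_middle below 0.02 m and value of joint tap_middle above 1.396 rad and value of joint each of tap_left, tap_right below 0.175 rad) or (horizontal distance between funnel_center and seat_right below 0.02 m and value of joint tap_right above 1.396 rad and value of joint each of tap_left, tap_middle below 0.175 rad)) and value of joint vacuum_valve above 1.396 rad and angle between funnel_center's own z axis and vertical below 0.1 rad); the robot touches nothing.
It fails at once if the funnel or a dust cover is lifted or shifted by more than 12 mm (distance of any of funnel_center, cover_a_center, cover_b_center from where it was at the start of the episode above 0.012 m).
It fails at once if the wash bottle, beaker or forceps is moved by more than 25 mm (distance of any of wash_bottle, beaker, forceps from where it was at the start of the episode above 0.025 m).
It also fails if it takes over 45 s, if anything falls off the work surface, if the arm or the gripper's body presses on something with over 40 N, if the wrist force passes 120 N, or if a joint passes its speed limit or range.

### The arm

A 6-joint arm with a two-finger parallel gripper is mounted at the origin on a cart in front of the work surface, level with it; the furniture and walls round the work are solid. World frame = base frame: x ahead of the robot, y to its left, z up, the work surface at z = 0. Lengths are in m, angles in rad, forces in N, time in s.
With the tool pointing down it reaches from about 0.35 to 0.725 m from the base axis. Payload 4.3 kg.
Tool frame: the origin (TCP) lies at the very end of the fingers, on their centre line; the grasp point (between the pads) lies 19 mm behind it; y points along the fingers, x is the direction in which the jaws open and shut, and the axes are right-handed (so a half turn about y gives the same grasp; the last joint's range is limited). The gripper opens to 85 mm and grips with 20 to 120 N. Pads are 22 mm wide; open, the fingers measure 114 mm over their backs; the gripper's body (76 mm by 85 mm) begins 54 mm behind the grasp point. The pads swing forward as they close: fully open they stand 13 mm farther back than shut.
Start: joints at [-1.451, 0.377, 0.081, 1.274, 0, 1.46], TCP at [0.131, -0.56, 0.231] pointing down, gripper open.
Joint ranges: [-2.72, 2.72], [-0.84, 1.66], [-1.02, 1.22], [-1.77, 2.12], [-1.37, 1.28], [-3.14, 3.14]. Speed limits (rad/s): [2.57, 2.57, 3.14, 3.14, 3.14, 3.14].

### API

Orientations are given as a rotation vector (axis times angle).
In Python, from station import ctrl gives the robot as it stands. The module is installed in compiled form; this text tells all that it offers.
- The arm moves only by the shell command python3 -m crank 'ROWS' [FORCE]. ROWS is JSON, a list of rows, each a list of 5 numbers: the shift along the tool's x, y, z in units of 0.75 m (1.0 is 0.75 m), then the turn about the tool's y in units of 45 degrees (1.0 is 45 degrees), then the finger opening in mm, from 0 to 85.4. A call has 1 to 12 rows; each row is the pose to reach, as a shift and turn from the pose commanded when the call began, along the tool's axes at that moment; what a row does not reach only later rows make up. A row lasts 1/8 s, in which the tool goes at most 62.5 mm and 10.7 degrees, less where a joint would pass 70% of its speed; a pose out of reach is approached as far as the arm can. A call with a number of a shift or a turn outside -1 to 1 is refused whole. A call with a gripper value outside its range is refused whole. The fingers move at their own pace and stop on an object; FORCE is the grip in N (left out, the last holds). Time passes only in rows, so rows that repeat a pose let the fingers close. It gives the time, the measured TCP pose, the force and the opening at its end, in the units of the state.
- ctrl.state(): the state, without advancing time (a new reading comes with each control period).
- ctrl.camera(name): name is "scene" or "side" or "wrist"; returns a dict with "img" (420x560x3 uint8, red, green, blue), "fx", "fy", "cx", "cy" (pixels), "rvec" (rotation vector, rad) and "tvec" (3), from world to camera coordinates, as OpenCV has them; the wrist camera has in their place "T_tool_cam" (4x4, takes a point from camera to tool coordinates, whose origin is the TCP and whose axes are the tool frame's). Camera axes: x right, y down, z forward; pixel columns grow to the right and rows downward; lengths in m; the calibration is good to about 2 mm. A picture is of the moment at which its call begins: read the wrist's pose just before it. There is no depth.
- ctrl.hand_in(): hands the job in, once; it reports no verdict.
The state is a dict: "t": time; "q": joint angles; "qvel": joint speeds; "joint_torque": joint torques, N m; "tcp_pos": TCP position; "eef_rot": TCP orientation; "wrist_force": force on the tool from outside, world axes, zero at the start; "ft_torque": the same for the moment, N m; "gripper_width": finger opening in m.
Only numpy, scipy, OpenCV 4.12 (cv2) and the standard library are available. Lean on these libraries where they do the work, as an engineer would, in place of code of your own. Each camera call takes 0.05 s, during which the arm holds its last target.

## Working session

There is one attempt and no reset: what is moved stays moved. The work goes in short steps, Python scripts to look and compute and a shell command to move; the robot and the scene stay as the last step left them, time stands still between calls to the robot, and variables do not carry over. Pictures are saved under pics/ and viewed, and the job is handed in when it is done.

```bash
mkdir -p pics; python3 - <<'E'
from station import ctrl
import cv2
s=ctrl.state();print(s)
for n in("scene","side","wrist"):
    c=ctrl.camera(n);cv2.imwrite(f"pics/{n}0.png",c["img"][:,:,::-1])
    print(n,{k:v for k,v in c.items() if k!="img"})
E
```

```text
{'t': 0.0, 'q': array([-1.45128796e+00,  3.78069128e-01,  7.96236613e-02,  1.27442250e+00,
       -5.99996090e-06,  1.46050643e+00]), 'qvel': array([0.00067181, 0.00154516, 0.00102427, 0.0004914 , 0.00042281,
       0.00020907]), 'joint_torque': array([-1.52276578e-03, -4.63603985e+01,  2.69873375e+01,  2.09446368e-02,
       -1.89449429e-04, -1.83259488e-06]), 'tcp_pos': array([ 0.13090371, -0.5592149 ,  0.23035657]), 'eef_rot': array([-1.30767323,  1.03926793, -1.0368025 ]), 'wrist_force': array([-0.0824778 ,  0.17448648,  0.31851417]), 'ft_torque': array([0.03014296, 0.04694812, 0.0306261 ]), 'gripper_width': 0.08497927379282147}
scene {'fx': 381.7338475497627, 'fy': 381.7338475497627, 'cx': 285.94278024520156, 'cy': 211.94289386982712, 'rvec': array([ 1.22182892, -2.13847461,  1.12227725]), 'tvec': array([0.48651792, 0.23811552, 0.68493314])}
side {'fx': 531.8546411394242, 'fy': 531.8546411394242, 'cx': 277.2901399752858, 'cy': 203.18673498217413, 'rvec': array([ 1.45694997, -2.37657013,  0.64226651]), 'tvec': array([0.48536039, 0.30755882, 1.16414325])}
wrist {'fx': 366.51711144990526, 'fy': 366.51711144990526, 'cx': 280.11005374119145, 'cy': 202.7132756029738, 'T_tool_cam': array([[ 9.99999866e-01,  4.50572449e-04, -2.54125329e-04,
         2.28252909e-04],
       [ 3.74135825e-04, -2.90709765e-01,  9.56811211e-01,
        -1.42183847e-01],
       [ 3.57236056e-04, -9.56811178e-01, -2.90709894e-01,
         7.41417370e-02],
       [ 0.00000000e+00,  0.00000000e+00,  0.00000000e+00,
         1.00000000e+00]])}
```

View pics/scene0.png

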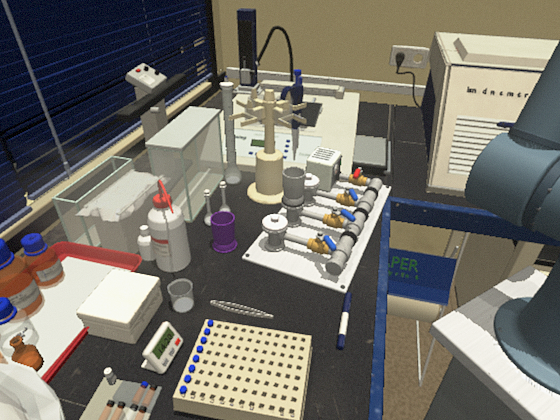

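View pics/side0.png

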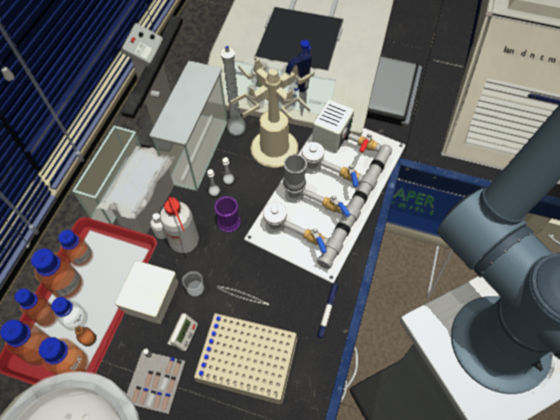

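The steel funnel is on the middle station at side (294,178). The purple cup at (227,213) is the look-alike. The white covers are at (274,213) left and (314,152) right. I'll enlarge to confirm.

```bash
python3 - <<'E'
import cv2
a=cv2.imread("pics/side0.png")[120:290,230:420];cv2.imwrite("pics/z1.png",cv2.resize(a,None,fx=3.5,fy=3.5,interpolation=cv2.INTER_CUBIC))
a=cv2.imread("pics/scene0.png")[140:300,230:410];cv2.imwrite("pics/z2.png",cv2.resize(a,None,fx=3.7,fy=3.7,interpolation=cv2.INTER_CUBIC))
E
```

```text
(no output)
```

View pics/z1.png

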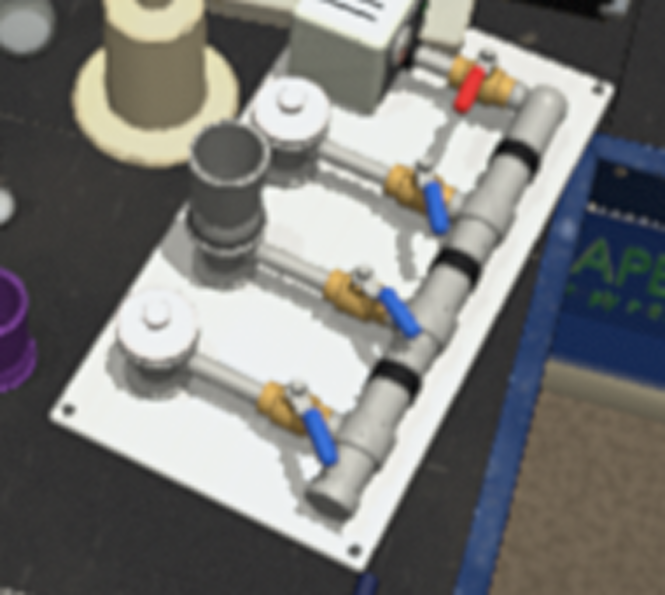

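View pics/z2.png

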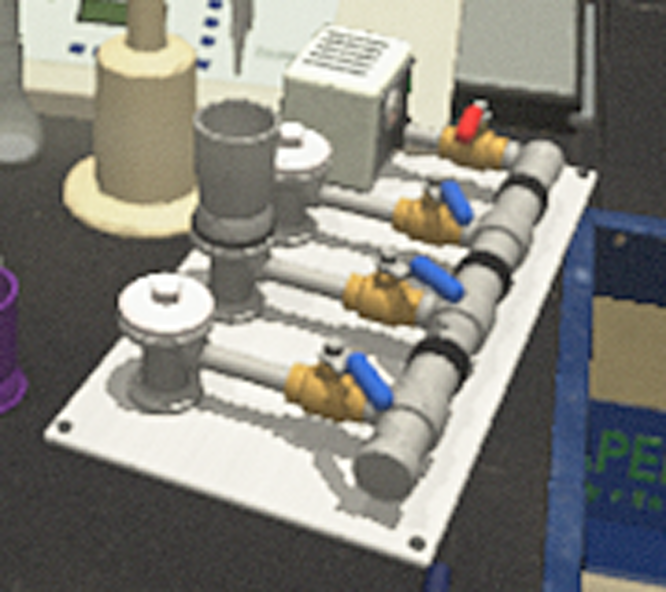

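Confirmed: the steel cup is on the middle station; the purple one is off the plate. Next I triangulate the lever nuts (axes), the handle masks and the covers.

```bash
cat > h.py <<'E'
import numpy as np,cv2
from scipy.spatial.transform import Rotation as R
def P(c): 
    K=np.array([[c["fx"],0,c["cx"]],[0,c["fy"],c["cy"]],[0,0,1]]);Rm=cv2.Rodrigues(c["rvec"])[0];return K,Rm,c["tvec"]
def ray(c,uv,z):
    K,Rm,t=P(c);d=Rm.T@np.linalg.inv(K)@[uv[0],uv[1],1];o=-Rm.T@t;return o+d*(z-o[2])/d[2]
def tri(c1,u1,c2,u2):
    Ps=[(lambda K,Rm,t:K@np.c_[Rm,t])(*P(c)) for c in(c1,c2)]
    X=cv2.triangulatePoints(Ps[0],Ps[1],np.array(u1,float),np.array(u2,float))[:,0];return X[:3]/X[3]
def proj(c,X):
    K,Rm,t=P(c);p=K@(Rm@X+t);return p[:2]/p[2]
def handles(img):
    h=cv2.cvtColor(img,cv2.COLOR_RGB2HSV);H,S,V=cv2.split(h)
    b=((H>105)&(H<125)&(S>150)&(V>120)).astype(np.uint8)
    r=(((H<6)|(H>174))&(S>170)&(V>120)).astype(np.uint8)
    out=[]
    for m,n in((b,'blue'),(r,'red')):
        k,_,st,ce=cv2.connectedComponentsWithStats(m)
        lab=_
        for i in range(1,k):
            if 20<st[i,4]<800:
                ys,xs=np.where(lab==i);out.append((n,ce[i],cv2.minAreaRect(np.c_[xs,ys].astype(np.float32))))
    return out
E
python3 - <<'E'
from h import *
from station import ctrl
s=ctrl.camera("side");c=ctrl.camera("scene")
z1=lambda u,v:(230+(u+.5)/3.5-.5,120+(v+.5)/3.5-.5)
z2=lambda u,v:(230+(u+.5)/3.7-.5,140+(v+.5)/3.7-.5)
for n,a,b in(("L",(298,390),(334,353)),("M",(363,277),(389,262)),("R",(424,171),(432,192)),("V",(487,59),(481,106)),
 ("covL",(157,311),(166,294)),("covR",(292,98),(291,135))):
    X=tri(s,z1(*a),c,z2(*b));print(n,X.round(4),proj(s,X)-z1(*a))
for n,a in(("corner FL",(360,570)),("corner FR",(614,88)),("corner BL",(50,414))): print(n,ray(s,z1(*a),.006).round(4))
for n,a in(("corner FL",(430,564)),("corner FR",(596,172)),("corner BL",(44,436))): print(n,ray(c,z2(*a),.006).round(4))
for cc,nm in((s,"side"),(c,"scene")):
    for n,ce,r in handles(cc["img"]):
        if 300<ce[0]<400 and 130<ce[1]<270: print(nm,n,ce.round(1),r,ray(cc,ce,.088).round(4))
E
```

```text
L [0.3953 0.2467 0.0728] [-0.12519293 -0.03200993]
M [0.4499 0.1662 0.0751] [-0.11858064 -0.03347259]
R [0.5109 0.0809 0.0664] [-0.31255466 -0.09380639]
V [ 0.5632 -0.0014  0.0861] [-0.0464544  -0.01500368]
covL [0.4907 0.3027 0.0736] [-0.14683364 -0.01975072]
covR [0.5989 0.1398 0.0832] [-0.14423396 -0.02934862]
corner FL [0.2877 0.2549 0.006 ]
corner FR [ 0.5421 -0.1163  0.006 ]
corner BL [0.4857 0.3888 0.006 ]
corner FL [0.2857 0.2551 0.006 ]
corner FR [ 0.5444 -0.1164  0.006 ]
corner BL [0.4822 0.3918 0.006 ]
side blue [354.1 179.4] ((354.0282897949219, 179.3490447998047), (13.323973655700684, 4.258177280426025), 74.05460357666016) [0.468  0.0991 0.088 ]
side blue [343.8 209.2] ((343.7205505371094, 208.86764526367188), (14.920376777648926, 4.115965843200684), 59.036251068115234) [0.4079 0.1633 0.088 ]
side blue [321.1 244.7] ((321.10003662109375, 244.70001220703125), (15.652474403381348, 4.0249223709106445), 63.43495178222656) [0.3521 0.2551 0.088 ]
side red [363.6 145.2] ((363.45001220703125, 145.15000915527344), (4.743415832519531, 12.649109840393066), 18.434947967529297) [0.5446 0.0255 0.088 ]
scene blue [353.1 194.2] ((353.10003662109375, 194.20001220703125), (10.28591251373291, 3.5777084827423096), 63.43495178222656) [0.469 0.099 0.088]
scene blue [347.9 214.5] ((347.86004638671875, 214.52001953125), (15.200000762939453, 4.200000286102295), 36.869895935058594) [0.4094 0.1628 0.088 ]
scene blue [329.5 242.3] ((329.5384216308594, 242.30767822265625), (15.531606674194336, 4.992301940917969), 56.3099365234375) [0.3523 0.2557 0.088 ]
scene red [356.3 172.7] ((356.5000305175781, 172.5), (4.427187919616699, 8.854375839233398), 18.43494987487793) [0.5466 0.0246 0.088 ]
```

```bash
python3 - <<'E'
from h import *
from station import ctrl
s=ctrl.camera("side");c=ctrl.camera("scene")
for z in(0,.2,.35):
  print(z,"side cab edge",[ray(s,u,z).round(2) for u in((440,155),(487,15),(400,165),(395,120),(420,60))],"scene",[ray(c,u,z).round(2) for u in((430,188),(435,38),(395,200),(545,240))])
yaw=np.deg2rad(34.6)
c1=np.array([.287,.255]);
xh=np.array([np.cos(yaw),np.sin(yaw)]);yh=np.array([-xh[1],xh[0]])
z1=lambda u,v:(230+(u+.5)/3.5-.5,120+(v+.5)/3.5-.5)
z2=lambda u,v:(230+(u+.5)/3.7-.5,140+(v+.5)/3.7-.5)
for z in(.09,.097,.103):
  print(z)
  for n,a,b,y in(("L",(298,390),(334,353),.145),("M",(363,277),(389,262),.045),("R",(424,171),(432,192),-.055),("V",(487,59),(481,106),-.165)):
    print(n,(ray(s,z1(*a),z)[:2]-y*yh).round(4),(ray(c,z2(*b),z)[:2]-y*yh).round(4))
print(R.from_rotvec(ctrl.state()["eef_rot"]).as_matrix().round(3))
E
```

```text
0 side cab edge [array([ 0.47, -0.18,  0.  ]), array([ 0.86, -0.64,  0.  ]), array([ 0.5 , -0.07,  0.  ]), array([ 0.63, -0.14,  0.  ]), array([ 0.79, -0.34,  0.  ])] scene [array([ 0.49, -0.22,  0.  ]), array([ 2.  , -1.97,  0.  ]), array([ 0.49, -0.08,  0.  ]), array([ 0.18, -0.28,  0.  ])]
0.2 side cab edge [array([ 0.38, -0.05,  0.2 ]), array([ 0.7 , -0.43,  0.2 ]), array([0.4 , 0.04, 0.2 ]), array([ 0.51, -0.02,  0.2 ]), array([ 0.64, -0.18,  0.2 ])] scene [array([0.28, 0.08, 0.2 ]), array([ 1.27, -1.07,  0.2 ]), array([0.29, 0.17, 0.2 ]), array([0.08, 0.04, 0.2 ])]
0.35 side cab edge [array([0.31, 0.04, 0.35]), array([ 0.58, -0.27,  0.35]), array([0.32, 0.12, 0.35]), array([0.42, 0.07, 0.35]), array([ 0.53, -0.06,  0.35])] scene [array([0.13, 0.3 , 0.35]), array([ 0.73, -0.39,  0.35]), array([0.13, 0.36, 0.35]), array([0.01, 0.28, 0.35])]
0.09
L [0.47   0.1323] [0.4611 0.1414]
M [0.4681 0.1345] [0.4596 0.1437]
R [0.4665 0.1363] [0.4527 0.1532]
V [0.4671 0.1364] [0.4644 0.1396]
0.097
L [0.467  0.1344] [0.4543 0.1469]
M [0.4647 0.1371] [0.452  0.1504]
R [0.4627 0.1394] [0.4443 0.1609]
V [0.4629 0.1401] [0.455  0.1488]
0.103
L [0.4644 0.1362] [0.4484 0.1516]
M [0.4618 0.1394] [0.4454 0.1561]
R [0.4595 0.1421] [0.4371 0.1675]
V [0.4594 0.1433] [0.4469 0.1567]
[[ 0.228 -0.     0.974]
 [-0.974  0.     0.228]
 [-0.    -1.     0.   ]]
```

View pics/wrist0.png

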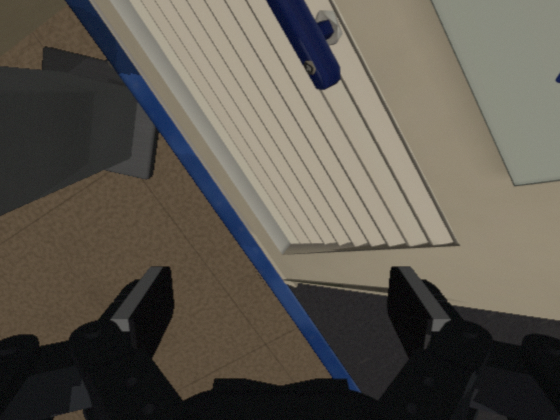

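```bash
cat >> h.py <<'E'
def wray(st,c,uv,z):
    T=np.eye(4);T[:3,:3]=R.from_rotvec(st["eef_rot"]).as_matrix();T[:3,3]=st["tcp_pos"]
    M=T@c["T_tool_cam"];d=M[:3,:3]@[(uv[0]-c["cx"])/c["fx"],(uv[1]-c["cy"])/c["fy"],1];o=M[:3,3];return o+d*(z-o[2])/d[2]
E
python3 - <<'E'
from h import *
from station import ctrl
st=ctrl.state();w=ctrl.camera("wrist");s=ctrl.camera("side");c=ctrl.camera("scene")
for u in((285,250),(285,285),(350,390),(70,0),(285,250),(460,245),(130,5),(320,80)): print(u,[wray(st,w,u,z).round(3) for z in(0,.05,.2)])
for z in(.1,.2,.3,.4,.5,.6): print(z,proj(s,np.array([.48,-.2,z])),proj(c,np.array([.48,-.2,z])))
E
```

```text
(285, 250) [array([ 0.041, -0.587,  0.   ]), array([ 0.062, -0.581,  0.05 ]), array([ 0.128, -0.563,  0.2  ])]
(285, 285) [array([-0.002, -0.597,  0.   ]), array([ 0.026, -0.589,  0.05 ]), array([ 0.108, -0.568,  0.2  ])]
(350, 390) [array([-0.127, -0.711,  0.   ]), array([-0.083, -0.688,  0.05 ]), array([ 0.05 , -0.621,  0.2  ])]
(70, 0) [array([ 0.237, -0.338,  0.   ]), array([ 0.233, -0.366,  0.05 ]), array([ 0.219, -0.448,  0.2  ])]
(285, 250) [array([ 0.041, -0.587,  0.   ]), array([ 0.062, -0.581,  0.05 ]), array([ 0.128, -0.563,  0.2  ])]
(460, 245) [array([ 0.091, -0.773,  0.   ]), array([ 0.106, -0.742,  0.05 ]), array([ 0.151, -0.65 ,  0.2  ])]
(130, 5) [array([ 0.245, -0.392,  0.   ]), array([ 0.24 , -0.412,  0.05 ]), array([ 0.223, -0.473,  0.2  ])]
(320, 80) [array([ 0.222, -0.578,  0.   ]), array([ 0.22 , -0.573,  0.05 ]), array([ 0.212, -0.559,  0.2  ])]
0.1 [454.20670716 127.83332195] [436.11357219 159.82835524]
0.2 [466.09917327 101.1706766 ] [445.8474608  125.25771292]
0.3 [479.74592576  70.57496006] [456.79429507  86.37920228]
0.4 [495.56604279  35.10660843] [469.19585819  42.334112  ]
0.5 [514.12363507  -6.499102  ] [483.36276844  -7.98074223]
0.6 [536.1965284  -55.98603947] [499.70085274 -66.0066855 ]
```

```bash
python3 -m crank '[[-0.05,-0.05,0,0,0],[-0.1,-0.13,0,0,0],[-0.16,-0.2,0,0,0],[-0.2,-0.25,0,0,0],[-0.2,-0.25,0,0,0]]'; python3 - <<'E'
from h import *
from station import ctrl
print(ctrl.state()["q"].round(3))
for n in("wrist","side"): cv2.imwrite(f"pics/{n}1.png",ctrl.camera(n)["img"][:,:,::-1])
E
```

```text
t: 1.12
tcp_pos: [0.0967, -0.4134, 0.4237]
eef_rot: [-1.316, 1.034, -1.045]
wrist_force: [-0.1, -0.0, -0.5]
gripper_width: 0.0002
[-1.491  0.087  0.203  1.678 -0.     1.421]
```

View pics/wrist1.png

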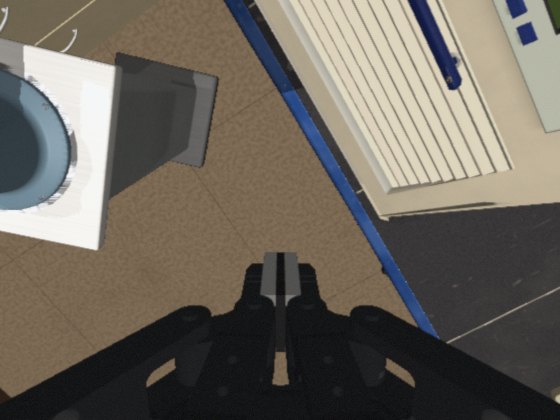

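View pics/side1.png

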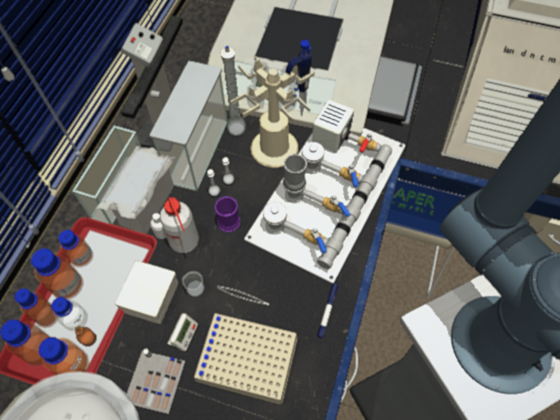

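```bash
python3 - <<'E'
from h import *
from station import ctrl
st=ctrl.state();w=ctrl.camera("wrist");s=ctrl.camera("side");c=ctrl.camera("scene")
a=cv2.resize(c["img"][0:210,380:560,::-1],None,fx=2.8,fy=2.8);cv2.imwrite("pics/cab.png",a)
print(tri(s,(487,15),c,(435,38)),tri(s,(440,155),c,(430,188)))
for u in((255,0),(383,215),(335,180),(515,168),(430,340)): print(u,[wray(st,w,u,z).round(3) for z in(0,.1,.2,.3)])
E
```

```text
[ 0.56059518 -0.22812097  0.38677387] [ 0.45430081 -0.16093547  0.03727226]
(255, 0) [array([ 0.278, -0.338,  0.   ]), array([ 0.259, -0.348,  0.1  ]), array([ 0.239, -0.359,  0.2  ]), array([ 0.22, -0.37,  0.3 ])]
(383, 215) [array([ 0.021, -0.604,  0.   ]), array([ 0.047, -0.568,  0.1  ]), array([ 0.074, -0.531,  0.2  ]), array([ 0.1  , -0.494,  0.3  ])]
(335, 180) [array([ 0.059, -0.513,  0.   ]), array([ 0.079, -0.492,  0.1  ]), array([ 0.098, -0.472,  0.2  ]), array([ 0.118, -0.451,  0.3  ])]
(515, 168) [array([ 0.141, -0.781,  0.   ]), array([ 0.146, -0.713,  0.1  ]), array([ 0.151, -0.644,  0.2  ]), array([ 0.156, -0.576,  0.3  ])]
(430, 340) [array([-0.188, -0.761,  0.   ]), array([-0.124, -0.696,  0.1  ]), array([-0.061, -0.631,  0.2  ]), array([ 0.003, -0.567,  0.3  ])]
```

View pics/cab.png

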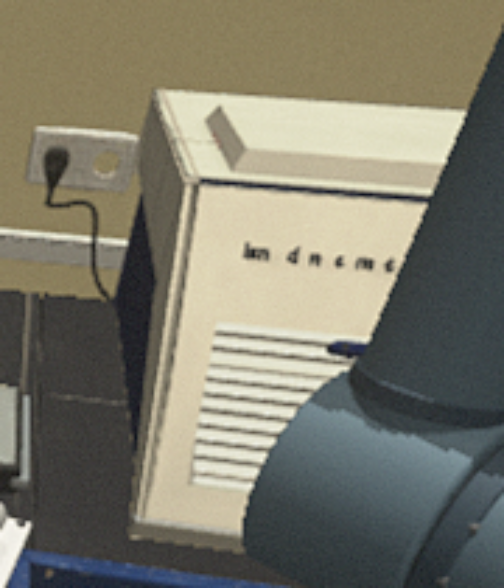

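```bash
python3 -m crank '[[0,-0.08,0,-0.1,0],[0,-0.16,0,-0.3,0],[-0.05,-0.17,0.08,-0.5,0],[-0.09,-0.17,0.16,-0.7,0],[-0.133,-0.17,0.24,-0.9,0],[-0.18,-0.17,0.31,-1,0],[-0.25,-0.17,0.37,-1,0],[-0.31,-0.17,0.42,-1,0],[-0.35,-0.17,0.456,-1,0],[-0.35,-0.17,0.456,-1,0]]'; python3 -c "
from station import ctrl
from h import *
s=ctrl.state();print(s['q'].round(3));print(R.from_rotvec(s['eef_rot']).as_matrix().round(3))"
```

```text
t: 2.62
tcp_pos: [0.372, -0.0766, 0.5447]
eef_rot: [-1.527, 0.43, -0.425]
wrist_force: [-0.6, -1.1, -0.5]
gripper_width: 0.0
[-3.710e-01  1.390e-01  6.160e-01  2.052e+00  1.000e-03  1.745e+00]
[[ 0.855 -0.003  0.519]
 [-0.519  0.002  0.855]
 [-0.004 -1.     0.   ]]
```

```bash
python3 -m crank '[[0,0.05,0.05,-0.2,0],[0,0.1,0.11,-0.4,0],[-0.04,0.15,0.17,-0.6,0],[-0.08,0.2,0.23,-0.8,0],[-0.12,0.22,0.278,-1,0],[-0.12,0.22,0.278,-1,0]]'; python3 -m crank '[[0,0,0,-0.2,0],[0,0,0,-0.4,0],[0,0,0,-0.464,0],[0,0,0,-0.464,0]]'; python3 -c "
from station import ctrl
from h import *
s=ctrl.state();print(s['q'].round(3));print(R.from_rotvec(s['eef_rot']).as_matrix().round(3))
w=ctrl.camera('wrist');cv2.imwrite('pics/w2.png',w['img'][:,:,::-1])
for h in handles(w['img']):print(h, wray(s,w,h[1],.09).round(4))"
```

```text
t: 3.38
tcp_pos: [0.402, 0.1456, 0.3783]
eef_rot: [-1.563, -0.179, 0.189]
wrist_force: [-0.7, -0.4, 0.4]
gripper_width: -0.0001
t: 3.88
tcp_pos: [0.4042, 0.1426, 0.381]
eef_rot: [-1.522, -0.462, 0.463]
wrist_force: [-0.6, -0.3, 0.1]
gripper_width: 0.0004
[ 1.910e-01  8.300e-02  8.600e-02  1.575e+00 -1.000e-03  1.172e+00]
[[ 0.831 -0.001 -0.556]
 [ 0.556 -0.001  0.831]
 [-0.001 -1.    -0.   ]]
('blue', array([198.6916996 ,  23.97628458]), ((197.70208740234375, 22.367870330810547), (37.81770324707031, 12.266576766967773), 75.25643920898438)) [0.2515 0.2127 0.09  ]
('blue', array([298.23716381,  42.75061125]), ((298.7500305175781, 42.75001525878906), (37.47665786743164, 11.31370735168457), 45.0)) [0.3511 0.2569 0.09  ]
('blue', array([231.23195876, 153.42783505]), ((229.31472778320312, 150.71141052246094), (48.78956604003906, 10.410663604736328), 77.6192398071289)) [0.3539 0.113  0.09  ]
('blue', array([293.95940959, 141.64206642]), ((293.9141540527344, 141.6394805908203), (32.75608825683594, 8.516583442687988), 31.607501983642578)) [0.4079 0.1659 0.09  ]
('blue', array([303.67636364, 2
[... 504 characters left out ...]
), (4.123105525970459, 11.399173736572266), 75.96376037597656)) [ 0.4582 -0.0475  0.09  ]
('blue', array([ 77.75, 325.15]), ((79.5, 325.5), (15.0, 7.0), 0.0)) [ 0.303  -0.2068  0.09  ]
('blue', array([ 31.14393939, 332.92424242]), ((30.6320743560791, 333.0377197265625), (7.678689002990723, 25.923254013061523), 79.3803482055664)) [ 0.2546 -0.2543  0.09  ]
('blue', array([  3.94827586, 337.77586207]), ((4.288458824157715, 337.94232177734375), (7.060181140899658, 9.60969066619873), 78.69007110595703)) [ 0.2263 -0.2829  0.09  ]
('red', array([320.16363636, 283.10909091]), ((320.2475280761719, 284.47528076171875), (27.264019012451172, 7.1642680168151855), 84.2894058227539)) [0.5421 0.0316 0.09  ]
```

View pics/w2.png

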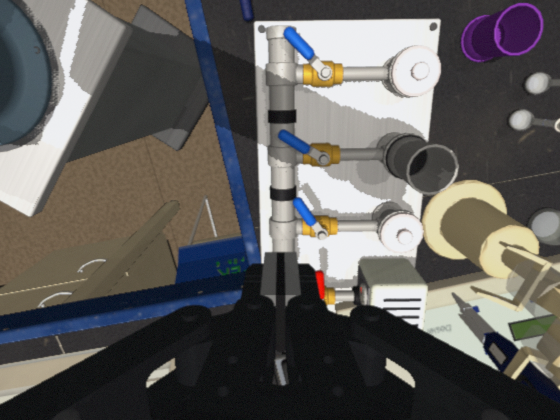

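```bash
python3 - <<'E'
from h import *
from station import ctrl
s=ctrl.state();w=ctrl.camera('wrist');sd=ctrl.camera("side")
g=w['img'][:,:,::-1];cv2.imwrite("pics/zw.png",cv2.resize(g[10:250,240:440],None,fx=2.5,fy=2.5,interpolation=cv2.INTER_CUBIC))
for z in(.08,.09,.1):
  N=[wray(s,w,u,z)[:2] for u in((325,73),(323,158),(322,235))];print(z,np.array(N).round(4),np.rad2deg(np.arctan2(*(N[0]-N[2])[::-1]))-90,np.linalg.norm(N[0]-N[2]))
print("cov",wray(s,w,(420,72),.1),wray(s,w,(405,232),.1))
for u in((254,20),(440,18)):print(wray(s,w,u,.006))
E
```

```text
0.08 [[0.3942 0.2493]
 [0.4495 0.1687]
 [0.5074 0.0862]] 34.75691952557736 0.19853725903940658
0.09 [[0.3935 0.2483]
 [0.4475 0.1695]
 [0.5041 0.0888]] 34.75691952557736 0.19405792203265937
0.1 [[0.3928 0.2473]
 [0.4456 0.1703]
 [0.5008 0.0915]] 34.75691952557736 0.18957858502591216
cov [0.47805256 0.30568339 0.1       ] [0.58373794 0.15192121 0.1       ]
[0.28625947 0.25811029 0.006     ]
[0.48257718 0.39250285 0.006     ]
```

View pics/zw.png

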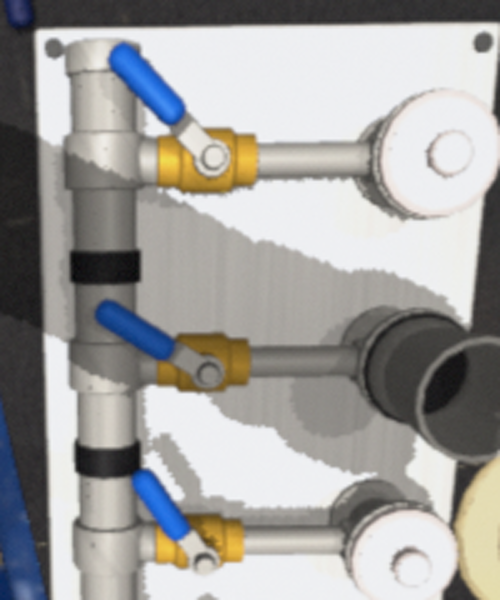

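```bash
cat >> h.py <<'E'
O=np.array([.4766,.129]);YAW=np.deg2rad(34.6)
XH=np.array([np.cos(YAW),np.sin(YAW)]);YH=np.array([-XH[1],XH[0]])
YS=dict(L=.145,M=.045,R=-.055,V=-.165)
def go(st,lev,pts):
    Rm=R.from_rotvec(st["eef_rot"]).as_matrix();p=st["tcp_pos"]
    d=p[:2]-O;print("now rel",lev,(d@XH).round(4),(d@YH-YS[lev]).round(4),p[2].round(4),"yaw",np.rad2deg(np.arctan2(Rm[1,0],Rm[0,0])).round(2))
    for mx,my,z in pts:
        t=np.r_[O+mx*XH+(my+YS[lev])*YH,z];print((mx,my,z),(Rm.T@(t-p)/.75).round(3))
E
python3 - <<'E'
from h import *
from station import ctrl
go(ctrl.state(),"L",[(-.06,.012,.2),(-.06,.012,.12),(-.06,.012,.076)])
E
```

```text
now rel L -0.0517 -0.0919 0.3812 yaw 33.89
(-0.06, 0.012, 0.2) [-0.013  0.242  0.138]
(-0.06, 0.012, 0.12) [-0.013  0.348  0.139]
(-0.06, 0.012, 0.076) [-0.013  0.407  0.139]
```

```bash
python3 -m crank '[[0,0.06,0.05,-0.016,0],[-0.01,0.13,0.1,-0.016,0],[-0.013,0.2,0.138,-0.016,0],[-0.013,0.27,0.138,-0.016,0],[-0.013,0.32,0.138,-0.016,0],[-0.013,0.34,0.138,-0.016,0],[-0.013,0.34,0.138,-0.016,0]]';  python3 - <<'E'
from h import *
from station import ctrl
s=ctrl.state();go(s,"L",[(-.06,.012,.076)])
cv2.imwrite('pics/w3.png',ctrl.camera("wrist")['img'][:,:,::-1])
a=ctrl.camera("side")['img'][120:290,230:420,::-1];cv2.imwrite('pics/s3.png',cv2.resize(a,None,fx=3.5,fy=3.5,interpolation=cv2.INTER_CUBIC))
E
```

```text
t: 4.9
tcp_pos: [0.3365, 0.2238, 0.1252]
eef_rot: [-1.519, -0.472, 0.477]
wrist_force: [-0.0, -0.9, 0.4]
gripper_width: 0.0002
now rel L -0.0616 0.0126 0.1252 yaw 34.72
(-0.06, 0.012, 0.076) [ 0.002  0.066 -0.001]
```

View pics/w3.png

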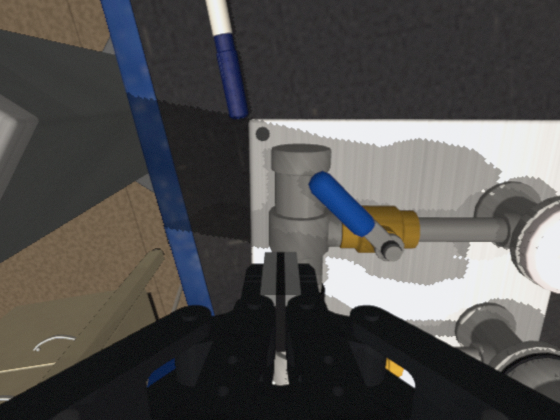

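View pics/s3.png

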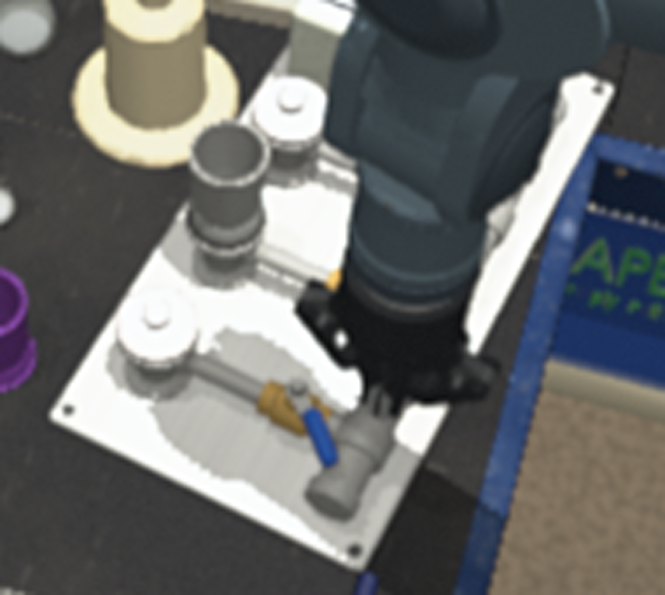

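```bash
python3 -m crank '[[0.002,0.04,0,0,0],[0.002,0.066,0,0,0],[0.012,0.066,0.012,0,0],[0.022,0.066,0.022,0,0],[0.032,0.066,0.032,0,0],[0.042,0.066,0.04,0,0],[0.05,0.066,0.046,0,0],[0.055,0.066,0.048,0,0],[0.055,0.066,0.048,0,0]]';  python3 - <<'E'
from h import *
from station import ctrl
s=ctrl.state();go(s,"L",[(-.017,.048,.076)])
cv2.imwrite('pics/w4.png',ctrl.camera("wrist")['img'][:,:,::-1])
E
```

```text
t: 6.12
tcp_pos: [0.3503, 0.2777, 0.0767]
eef_rot: [-1.518, -0.474, 0.476]
wrist_force: [-2.9, -2.5, 2.1]
gripper_width: -0.0
now rel L -0.0195 0.0491 0.0767 yaw 34.78
(-0.017, 0.048, 0.076) [ 0.003  0.001 -0.001]
```

View pics/w4.png

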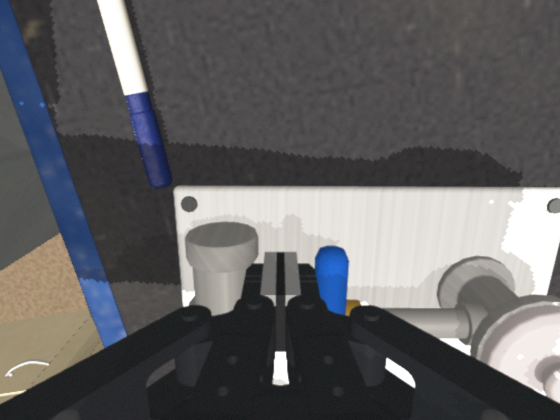

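```bash
python3 -m crank '[[0.004,0,0,0,0],[0.008,0,0,0,0],[0.008,0,0,0,0]]';  python3 - <<'E'
from h import *
from station import ctrl
s=ctrl.state();go(s,"L",[(-.05,.048,.076)])
E
```

```text
t: 6.55
tcp_pos: [0.3505, 0.278, 0.0756]
eef_rot: [-1.521, -0.467, 0.484]
wrist_force: [-13.1, -8.2, 11.5]
gripper_width: -0.0003
now rel L -0.0192 0.0492 0.0756 yaw 34.76
(-0.05, 0.048, 0.076) [-0.041 -0.    -0.002]
```

```bash
python3 -m crank '[[-0.03,0,0,0,0],[-0.045,-0.04,0,0,0],[-0.045,-0.09,-0.02,0,0],[-0.03,-0.09,-0.07,0,0],[-0.011,-0.09,-0.124,0,0],[-0.011,-0.09,-0.124,0,0]]';  python3 - <<'E'
from h import *
from station import ctrl
s=ctrl.state();go(s,"M",[(-.022,.056,.076),(-.04,.033,.076),(-.048,.0175,.076)])
w=ctrl.camera("wrist");cv2.imwrite('pics/w5.png',w['img'][:,:,::-1])
E
```

```text
t: 7.3
tcp_pos: [0.4058, 0.1995, 0.1451]
eef_rot: [-1.518, -0.476, 0.468]
wrist_force: [0.7, 0.6, -0.8]
gripper_width: 0.0002
now rel M -0.0182 0.0533 0.1451 yaw 34.55
(-0.022, 0.056, 0.076) [-0.005  0.092  0.004]
(-0.04, 0.033, 0.076) [-0.029  0.092 -0.027]
(-0.048, 0.0175, 0.076) [-0.04   0.092 -0.048]
```

View pics/w5.png

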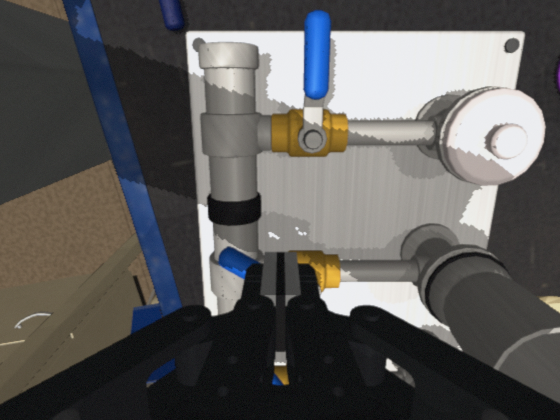

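```bash
python3 -m crank '[[-0.003,0.03,0.009,0,0],[-0.003,0.07,0.009,0,0],[-0.003,0.092,0.009,0,0],[-0.012,0.092,-0.003,0,0],[-0.021,0.092,-0.015,0,0],[-0.03,0.092,-0.027,0,0],[-0.036,0.092,-0.037,0,0],[-0.04,0.092,-0.046,0,0],[-0.04,0.092,-0.046,0,0]]';  python3 - <<'E'
from h import *
from station import ctrl
s=ctrl.state();go(s,"M",[(-.048,.0175,.076)])
w=ctrl.camera("wrist");cv2.imwrite('pics/w6.png',w['img'][:,:,::-1])
E
```

```text
t: 8.48
tcp_pos: [0.3973, 0.1535, 0.0754]
eef_rot: [-1.52, -0.474, 0.474]
wrist_force: [-0.6, -1.2, -0.3]
gripper_width: 0.0003
now rel M -0.0514 0.0202 0.0754 yaw 34.69
(-0.048, 0.0175, 0.076) [ 0.004 -0.001 -0.004]
```

View pics/w6.png

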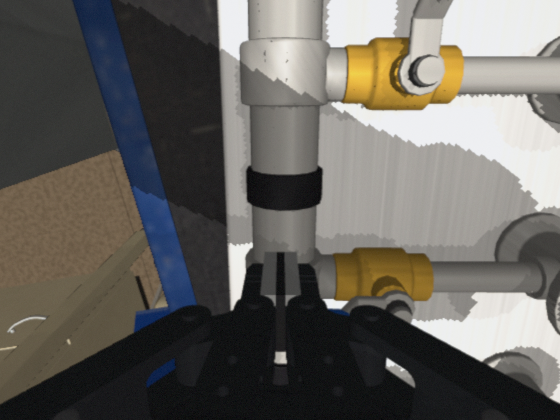

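Now push further along −y until the stop loads the wrist.

```bash
python3 -m crank '[[0.002,0,-0.005,0,0],[0.003,0,-0.01,0,0],[0.003,0,-0.01,0,0]]';  python3 - <<'E'
from h import *
from station import ctrl
s=ctrl.state();go(s,"M",[(-.048,.0175,.076)])
E
```

```text
t: 8.9
tcp_pos: [0.3988, 0.1526, 0.0748]
eef_rot: [-1.508, -0.472, 0.481]
wrist_force: [-10.7, 11.3, 9.7]
gripper_width: 0.0003
now rel M -0.0506 0.0186 0.0748 yaw 34.9
(-0.048, 0.0175, 0.076) [ 0.004 -0.002 -0.002]
```

```bash
python3 -m crank '[[0,0,0.02,0,0],[0,-0.04,0.025,0,0],[0,-0.09,0.01,0,0],[0,-0.09,-0.06,0,0],[-0.008,-0.09,-0.121,0,0],[-0.008,-0.09,-0.121,0,0]]';  python3 - <<'E'
from h import *
from station import ctrl
s=ctrl.state();go(s,"R",[(-.056,.022,.076),(-.038,.036,.076),(-.02,.049,.076)])
w=ctrl.camera("wrist");cv2.imwrite('pics/w7.png',w['img'][:,:,::-1])
E
```

```text
t: 9.65
tcp_pos: [0.4521, 0.0696, 0.143]
eef_rot: [-1.521, -0.473, 0.471]
wrist_force: [-0.3, 0.1, -0.1]
gripper_width: -0.0
now rel R -0.0539 0.02 0.143 yaw 34.54
(-0.056, 0.022, 0.076) [-0.003  0.089  0.003]
(-0.038, 0.036, 0.076) [0.021 0.089 0.022]
(-0.02, 0.049, 0.076) [0.045 0.089 0.039]
```

View pics/w7.png

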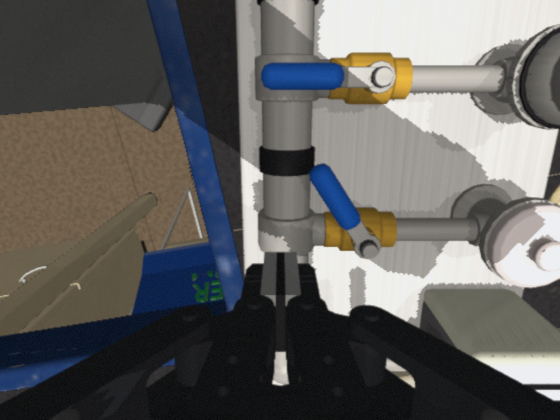

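M is in line with its pipe (open). R at about 30°; push it shut.

```bash
python3 -m crank '[[-0.003,0.04,0.003,0,0],[-0.003,0.089,0.003,0,0],[0.009,0.089,0.012,0,0],[0.021,0.089,0.022,0,0],[0.033,0.089,0.032,0,0],[0.042,0.089,0.038,0,0],[0.046,0.089,0.039,0,0],[0.051,0.089,0.039,0,0],[0.054,0.089,0.039,0,0],[0.054,0.089,0.039,0,0]]';  python3 - <<'E'
from h import *
from station import ctrl
s=ctrl.state();go(s,"R",[(-.02,.049,.076)])
E
```

```text
t: 10.95
tcp_pos: [0.4619, 0.1162, 0.0756]
eef_rot: [-1.522, -0.467, 0.482]
wrist_force: [-12.3, -10.7, 11.9]
gripper_width: -0.0
now rel R -0.0194 0.0528 0.0756 yaw 34.69
(-0.02, 0.049, 0.076) [-0.001 -0.    -0.005]
```

```bash
python3 -m crank '[[-0.025,0,0,0,0],[-0.035,-0.03,0,0,0],[-0.035,-0.09,0,0,0],[-0.01,-0.1,-0.03,0,0],[0.03,-0.1,-0.09,0,0],[0.058,-0.1,-0.147,0,0],[0.058,-0.1,-0.147,0,0]]';  python3 - <<'E'
from h import *
from station import ctrl
s=ctrl.state();go(s,"V",[(.03,.05,.076),(.02,.048,.076)])
for n in("wrist","side"):
    w=ctrl.camera(n);cv2.imwrite(f'pics/{n}8.png',w['img'][:,:,::-1])
    for h in handles(w['img']):
        if h[0]=='red': print(n,h[1], wray(s,w,h[1],.09) if n=="wrist" else ray(w,h[1],.09))
E
```

```text
t: 11.82
tcp_pos: [0.569, 0.0517, 0.1512]
eef_rot: [-1.519, -0.476, 0.47]
wrist_force: [-0.7, -0.3, 0.8]
gripper_width: -0.0
now rel V 0.0322 0.0489 0.1512 yaw 34.61
(0.03, 0.05, 0.076) [-0.003  0.1    0.002]
(0.02, 0.048, 0.076) [-0.017  0.1   -0.001]
side [363.68627451 145.37254902] [0.54293063 0.02655224 0.09      ]
side [171.8839779  205.62430939] [0.5980696  0.51644058 0.09      ]
side [110.82189974 231.21635884] [0.59824771 0.66463765 0.09      ]
side [ 61.71052632 253.84210526] [0.59346158 0.77954785 0.09      ]
side [ 41.56097561 290.68292683] [0.52778976 0.84129587 0.09      ]
side [108.24550898 338.62874251] [0.36306553 0.74584285 0.09      ]
side [ 25.45 318.9 ] [0.48132914 0.88684477 0.09      ]
side [ 17.84496124 363.25322997] [0.39719188 0.92200066 0.09      ]
side [ 16.47142857 376.28571429] [0.37301642 0.93026423 0.09      ]
```

View pics/wrist8.png

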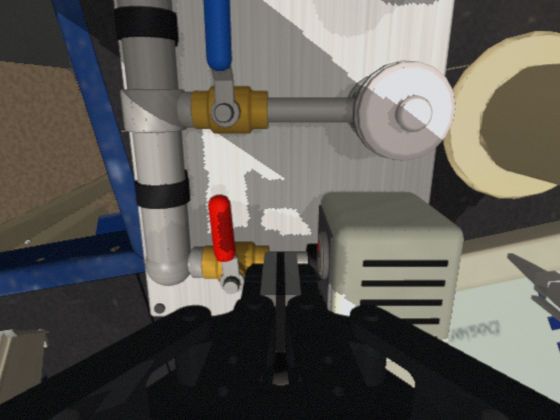

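View pics/side8.png

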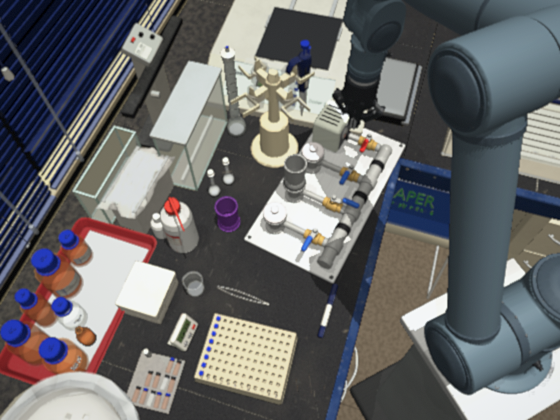

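```bash
python3 -m crank '[[-0.005,0.04,-0.001,0,0],[-0.006,0.08,-0.001,0,0],[-0.006,0.1,-0.001,0,0],[-0.015,0.1,-0.002,0,0],[-0.03,0.1,0.003,0,0],[-0.046,0.1,0.005,0,0],[-0.064,0.1,0.002,0,0],[-0.082,0.1,-0.007,0,0],[-0.096,0.1,-0.022,0,0],[-0.104,0.1,-0.038,0,0],[-0.104,0.1,-0.042,0,0],[-0.104,0.1,-0.042,0,0]]';  python3 - <<'E'
from h import *
from station import ctrl
s=ctrl.state();go(s,"V",[(-.047,.0175,.076)])
w=ctrl.camera("wrist");cv2.imwrite('pics/w9.png',w['img'][:,:,::-1])
E
```

```text
t: 13.42
tcp_pos: [0.5191, -0.0182, 0.0757]
eef_rot: [-1.519, -0.474, 0.475]
wrist_force: [0.8, -0.2, -0.6]
gripper_width: -0.0002
now rel V -0.0486 0.0197 0.0757 yaw 34.72
(-0.047, 0.0175, 0.076) [ 0.002 -0.    -0.003]
```

View pics/w9.png

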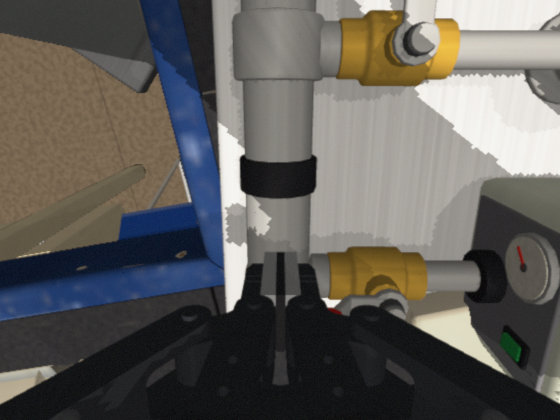

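```bash
python3 -m crank '[[0,0,-0.006,0,0],[0,0,-0.012,0,0],[0,0,-0.012,0,0]]';  python3 - <<'E'
from h import *
from station import ctrl
s=ctrl.state();go(s,"V",[(-.047,.0175,.076)])
E
```

```text
t: 13.85
tcp_pos: [0.5199, -0.019, 0.0756]
eef_rot: [-1.504, -0.474, 0.48]
wrist_force: [-9.6, 15.5, 10.8]
gripper_width: 0.0005
now rel V -0.0484 0.0186 0.0756 yaw 34.96
(-0.047, 0.0175, 0.076) [ 0.002 -0.001 -0.001]
```

Stop reached. Back off, rise well clear toward the left, and look at all four.

```bash
python3 -m crank '[[0,0,0.02,0,0],[0,-0.03,0.025,0,0],[0,-0.1,0.025,0,0],[-0.02,-0.18,0.06,0,0],[-0.04,-0.26,0.1,0,0],[-0.06,-0.34,0.14,0,0],[-0.06,-0.4,0.16,0,0],[-0.06,-0.4,0.16,0,0]]';  python3 - <<'E'
from h import *
from station import ctrl
s=ctrl.state();go(s,"V",[])
w=ctrl.camera("wrist");cv2.imwrite('pics/w10.png',w['img'][:,:,::-1])
a=ctrl.camera("side")['img'][:,:,::-1];cv2.imwrite('pics/s10.png',a)
E
```

```text
t: 14.85
tcp_pos: [0.4203, 0.0488, 0.381]
eef_rot: [-1.522, -0.485, 0.469]
wrist_force: [1.4, -0.2, -0.5]
gripper_width: -0.0001
now rel V -0.0919 0.131 0.381 yaw 34.88
```

View pics/w10.png

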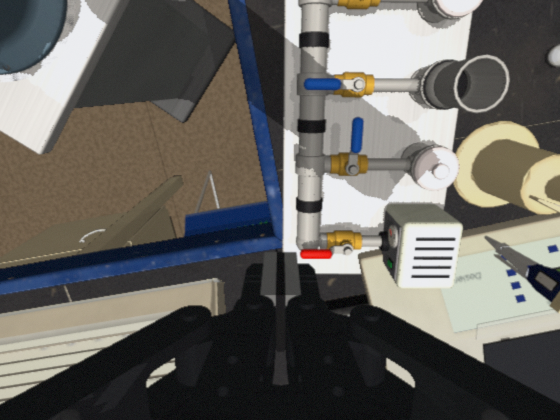

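View pics/s10.png

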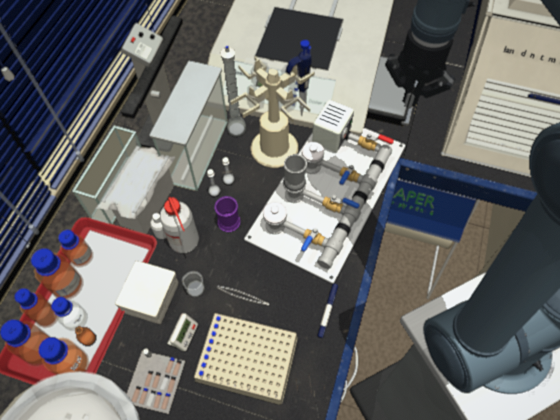

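```bash
python3 - <<'E'
from h import *
from station import ctrl
s=ctrl.state()
for n in("wrist","side"):
  w=ctrl.camera(n);f=(lambda u:wray(s,w,u,.09)) if n=="wrist" else (lambda u:ray(w,u,.09))
  for c,ce,r in handles(w["img"]):
    p=f(ce)[:2]-O;m=np.array([p@XH,p@YH])
    for k,y in YS.items():
        d=m-[0,y]
        if .03<np.hypot(*d)<.056:
            b=cv2.boxPoints(r);e=[(b[0]+b[1])/2,(b[2]+b[3])/2,(b[1]+b[2])/2,(b[3]+b[0])/2]
            i=0 if np.linalg.norm(e[0]-e[1])>np.linalg.norm(e[2]-e[3]) else 2
            v=f(e[i])[:2]-f(e[i+1])[:2];print(n,c,k,d.round(4),"by pos",np.rad2deg(np.arctan2(-d[0],d[1])).round(1),"by axis",(np.rad2deg(np.arctan2(-(v@XH),v@YH))%180).round(1))
E
```

```text
wrist blue M [-0.0423  0.0017] by pos 87.8 by axis 90.2
wrist blue M [ 0.001  -0.0555] by pos -179.0 by axis 179.8
wrist blue R [0.001  0.0445] by pos -1.2 by axis 179.8
wrist red V [-0.0429  0.0026] by pos 86.5 by axis 90.2
side blue R [0.0002 0.0414] by pos -0.3 by axis 0.0
side blue M [-0.0434 -0.0015] by pos 92.0 by axis 90.2
side blue L [-0.0002  0.0424] by pos 0.2 by axis 177.9
side red V [-0.0433 -0.0028] by pos 93.7 by axis 90.5
```

All four levers are on their stops, and the arm is clear.

```bash
python3 -c "
from station import ctrl
print(ctrl.hand_in())"
```

```text
the job is handed in; nothing more can be done
None
```

The job is handed in at about 15 s of the 45 s, with all four levers set. The funnel stood on the middle station. With the closed fingertip I pushed the left blue tap shut, the middle one open and the right one shut, then the red vacuum lever open. Each was pushed until the wrist felt its stop, at about 18–22 N.

- **Lever angles:** in the last check, taken from the wrist and side views with the arm clear, every lever was within about 4° of its stop. By handle direction they read left 2°, middle 90°, right 0° and red 90°. The left lever was measured only in the side view in that check.
- **Disagreement:** angles taken from handle position differed between the two views by up to 7° on the red lever (86.5° against 93.7°). That fits the roughly 3 mm uncertainty in where I placed the manifold.
- **Other things on the bench:** in the last side picture the funnel, covers, wash bottle, beaker and forceps look to be where they started. I judged this by eye and did not measure it.

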